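# Close the hinged pipe collar over two flanged ends

## Robot

A 7-joint arm with a two-finger parallel gripper is mounted at the origin on a cart in front of the work surface, level with it; the furniture and walls round the work are solid. World frame = base frame: x ahead of the robot, y to its left, z up, the work surface at z = 0. Lengths are in m, angles in degrees, forces in N, time in s.
With the tool pointing down it reaches from about 0.425 to 0.875 m from the base axis. Payload 8.4 kg.
Tool frame: the origin (TCP) lies on the centre line of the jaws, within the pads' length; the fingertips stand 25 mm ahead of it and the grasp point (between the pads) lies 6 mm ahead of it; y points along the fingers, x is the direction in which the jaws open and shut, and the axes are right-handed (so a half turn about y gives the same grasp; the last joint's range is limited). The gripper opens to 87 mm and grips with 3 to 60 N. Pads are 19 mm wide; open, the fingers measure 117 mm over their backs; the gripper's body (75 mm by 190 mm) begins 51 mm behind the grasp point.
Start: joints at [-68.709, 19.091, 2.286, 83.961, -0.768, 76.965, -3.352], TCP at [0.295, 0.579, 0.248] pointing down, gripper open.
Joint ranges: [-147.57, 147.57], [-21.85, 119.76], [-74.77, 79.35], [14.55, 137.4], [-85.83, 265.84], [4.83, 119.75], [-152.11, 152.11]. Speed limits (degrees/s): [127.2, 127.2, 159.86, 159.86, 180, 180, 180].

## Interface

Orientations are given as [roll, pitch, yaw] about the fixed x, y, z axes, in that order (R = Rz(yaw) Ry(pitch) Rx(roll)).
In Python, from plant import env gives the robot as it stands.
- The arm moves only by the tool send_rows, never from a script. Its argument "commands" is a list that holds one entry, the list of rows, each a list of 6 numbers: the shift along the tool's x, y, z in mm, then the turn, a rotation vector about the tool's x, y, z in rad. A call has 1 to 20 rows; each row shifts and turns the pose as measured when the row begins, along the tool's axes as they then stand; what a row does not reach is not made up. A row lasts 1/8 s, in which the tool goes at most 62.5 mm and 10.7 degrees, less where a joint would pass 70% of its speed; a pose out of reach is approached as far as the arm can. A call is refused whole if a number of a shift passes 62.5 or a number of a turn 0.188, either way. A call with a gripper value outside its range is refused whole. "fingers" is the opening, from 0 (shut) to 1 (fully open), set as the call begins (left out, the last holds). The fingers move at their own pace and stop on an object; "newtons" is the grip in N (left out, the last holds). Time passes only in rows, so rows that do not move let the fingers close. It gives the time, the measured TCP pose, the force and the opening at its end, in the units of the state.
- env.get_obs(): the state, without advancing time (a new reading comes with each control period).
- env.capture(name): name is "side" or "top" or "wrist"; returns (picture, depth): 420x560x3 uint8, red, green, blue; 420x560 float32, m along the optical axis (not along the pixel's ray), 0 where there is no reading.
- env.camera_params(name): a dict with "fx", "fy", "cx", "cy" (pixels), "R" (3x3) and "t" (3): a world point X has camera coordinates R X + t; the wrist camera has in their place "hand_eye" (4x4, takes a point from camera to tool coordinates, whose origin is the TCP and whose axes are the tool frame's). Camera axes: x right, y down, z forward; pixel columns grow to the right and rows downward; lengths in m; the calibration is good to about 2 mm. A picture is of the moment at which its call begins: read the wrist's pose just before it. camera_params takes no time and is no camera call.
- env.job_done(): hands the job in, once; it reports no verdict.
The state is a dict: "time_s": time; "joint_pos": joint angles; "qd": joint speeds; "joint_torque": joint torques, N m; "tcp_pos": TCP position; "tcp_rot": TCP orientation; "force": force on the tool from outside, world axes, zero at the start; "wrist_torque": the same for the moment, N m; "finger_gap": finger opening in m.
Only numpy, scipy, OpenCV 4.12 (cv2) and the standard library are available. Lean on these libraries where they do the work, as an engineer would, in place of code of your own. Each camera call takes 0.05 s, during which the arm holds its last target.

## Task

Lay the loose flanged tube in the open collar on the fixture, its flange face to face with the fixed flange and its square block on the rest. Then swing the hinged ring over both flanges and press its red pad gently down until the catch snaps over it and the ring stays shut by itself; do not force anything on the fixture, and leave the other things on the bench where they are.

Things in the scene. Friction and masses are not known exactly. Their poses are not given: they have to be found in the camera images.
- fixture: Fixed dark steel base plate 146 x 206 x 12 mm carrying stub, collar, ring and catch. Origin on the worktop straight below the seat; pipe axis along its y, 62 mm up. Fixed steel stub (tube 28, flange 52 mm dia, 8 thick) on the -y side. Nothing stands above the plate from y = 20 to 98 mm. The robot must not press on any part of the fixture with more than 25 N.
- seat (a point): Middle of the fixed flange's face, on the pipe axis 62 mm above the worktop, looking to +y; axes as the fixture's. The loose flange's face comes here (0 to 2.5 mm gap is normal). Below lies the grey lower half collar: a round trough (27 mm inner radius) open to the top; its side walls end 10 mm below the axis.
- cheek (a point): Top of the trough's grey outer cheek (y = 10.5 to 15 mm in the fixture), 60 mm above the worktop, notched 36 mm wide for the tube. The loose 8 mm flange drops from above into the 10.5 mm space between the fixed flange's face and this cheek; the cheek's top slopes as a lead-in, about 4 mm wide.
- rest (a point): Middle of the top of the grey rest, 50 x 24 mm, 36 mm above the worktop, on which the loose part's square block lies when seated.
- tail_tube (a point): Middle of the loose flanged tube (122 mm long, about 0.4 kg), on its axis = its y axis. Tube 28 mm dia: grasp here, across, from above. At -y a steel flange, 52 mm dia, 8 thick, face 61 mm from here; at +y a brass block 52 x 52 mm, 24 long (y = 37 to 61). It lies level, axis 26 mm up, z up. It goes in with its y along the fixture's y.
- tail_face (a point): Middle of the loose flange's outer face (61 mm from the tube's middle, towards -y); axes as the tube's.
- ring (a joint): Angle of the blue hinged half ring, rad: 0 closed level, 1.57 upright, stop at 2.2 leaning to fixture +x. It stays where left when open (hinge friction 0.06 N m), may sink below 0.6. A slippery sprung liner meets the flange at about 0.32 (1.2 N/mm), the catch's ramp at 0.09 to 0.25. Latched it reads 0 to 0.16; not latched it springs back above 0.17.
- press_pad (a point): Middle of the outer end face of the red pad (20 mm dia, 15 high) at the ring's free end; z is the outward normal. Relative to the hinge pin, ring closed, in fixture axes: x -85, y 0, z +30 mm (92 mm over the worktop, looking up); open, it looks to fixture +x. Push it from behind to swing the ring over; press it down to latch.
- ring_hinge (a point): Middle of the ring's hinge pin: fixture x = +40 mm, 62 mm above the worktop; the pin runs along the fixture's y. The ring turns about it, rising from the -x side over the top to +x.
- catch_place (a point): Nominal place of the steel sprung catch. Its block is shimmed 0 to 15 mm higher, differing each time and not measured. Pressing the pad, the force rises to some 7 to 15 N and falls as the catch snaps over the ring's nose; some 2 mm further is a hard stop, where the force climbs steeply. So stop by feel.
- box_white: Bystander: small white and grey carton, 50 by 75 by 42 mm; origin under its middle.
- coupler: Bystander: silver air coupler with a red lock ring, 29 x 83 x 28 mm, lying; origin under its middle.
- bushing: Bystander: grey steel bushing, 40 mm diameter, 26 mm high, standing; origin under its middle.
There are look-alikes about, which are no part of the job. Leave any green look-alike of the part that bears tail_tube alone.

How it is judged (in metres and radians):
On the way, in this order (a step that is already met when the one before it is completed fails the run):
1. the loose tube lies seated in the collar, flange to flange, the ring still open (distance between tail_face and seat below 0.005 m and angle between the y axis of tail_face and the y axis of seat, either way round below 0.06 rad and value of joint ring above 1 rad), for 0.2 s.
2. the ring is swung over onto the two flanges (value of joint ring below 0.45 rad and distance between tail_face and seat below 0.005 m), for 0.1 s.
At the end, for the whole second after the job is handed in: The ring is latched (it stays below 0.165 rad with nobody touching it), the loose flange's face lies within 4.5 mm of the middle of the fixed flange's face, its axis within 0.05 rad of the fixture's and its block flat on the rest (within 0.12 rad) (value of joint ring below 0.165 rad and distance between tail_face and seat below 0.0045 m and angle between the y axis of tail_face and the y axis of seat, either way round below 0.05 rad and angle between tail_face's own z axis and vertical below 0.12 rad).
It fails at once if the robot presses on the fixture or its ring with more than 25 N (contact force between any of the arm, the fingers and fixture above 25 N).
It fails at once if a bystander is pushed more than 20 mm (distance of any of box_white, coupler, bushing from where it was at the start of the episode above 0.02 m).
It also fails if it takes over 72 s, if anything falls off the work surface, if the arm or the gripper's body presses on something with over 40 N, if the wrist force passes 120 N, or if a joint passes its speed limit or range.

## Working session

There is one attempt and no reset: what is moved stays moved. The work goes in short steps, Python scripts to look and compute and a tool call to move; the robot and the scene stay as the last step left them, time stands still between calls to the robot, and variables do not carry over. Pictures are saved under pics/ and viewed, and the job is handed in when it is done.

Besides the shell and the picture viewer there is one more tool, called after ">>>" as name([rows], argument=value, ...), one row to a line, values as JSON. send_rows: Moves the arm, as the interface text tells. Its arguments: {"type":"object","properties":{"commands":{"type":"array","items":{"type":"array","items":{"type":"array","items":{"type":"number"}}}},"fingers":{"type":"number"},"newtons":{"type":"number"}},"required":["commands"]}

```bash
ls; mkdir -p pics
cat > h.py <<'E'
import numpy as np, cv2
from plant import env
from scipy.spatial.transform import Rotation as Rot
def save(n,img): cv2.imwrite('pics/'+n+'.png',cv2.cvtColor(img,cv2.COLOR_RGB2BGR))
E
python3 - <<'E'
from h import *
o=env.get_obs()
for k,v in o.items(): print(k,np.round(v,3))
for n in ['side','top']:
    im,d=env.capture(n); save(n+'0',im); np.save('pics/'+n+'0d.npy',d)
    p=env.camera_params(n); print(n,{k:np.round(v,3).tolist() for k,v in p.items()})
print(env.camera_params('wrist'))
E
```

```text
pics
time_s 0.0
joint_pos [-68.71   19.132   2.285  84.011  -0.766  76.966  -3.352]
qd [ 0.036  0.101 -0.026  0.062  0.018 -0.074 -0.06 ]
joint_torque [-0.0000e+00 -6.5635e+01  1.3350e+00 -4.0380e+01 -6.0000e-02  4.5000e-02
  0.0000e+00]
tcp_pos [0.295 0.579 0.247]
tcp_rot [-90.008   0.093  63.025]
force [1.078 0.092 0.048]
wrist_torque [ 0.042 -0.008 -0.008]
finger_gap 0.087
side {'fx': 403.996, 'fy': 403.996, 'cx': 276.121, 'cy': 210.095, 'R': [[0.882, -0.471, 0.002], [-0.237, -0.447, -0.862], [0.407, 0.76, -0.506]], 't': [-0.453, 0.202, 0.916]}
top {'fx': 444.858, 'fy': 444.858, 'cx': 269.381, 'cy': 210.392, 'R': [[-0.03, -1.0, 0.008], [-0.991, 0.029, -0.131], [0.13, -0.012, -0.991]], 't': [-0.011, 0.507, 1.048]}
{'fx': 307.71994604834885, 'fy': 307.71994604834885, 'cx': 275.44705454318637, 'cy': 206.23738397546558, 'hand_eye': array([[ 9.99999466e-01, -7.26287986e-04, -7.34950831e-04,
        -2.75380223e-04],
       [ 4.98540714e-04, -2.83875383e-01,  9.58861053e-01,
        -1.37499778e-01],
       [-9.05043711e-04, -9.58860907e-01, -2.83874869e-01,
         7.88773649e-02],
       [ 0.00000000e+00,  0.00000000e+00,  0.00000000e+00,
         1.00000000e+00]])}
```

View pics/side0.png

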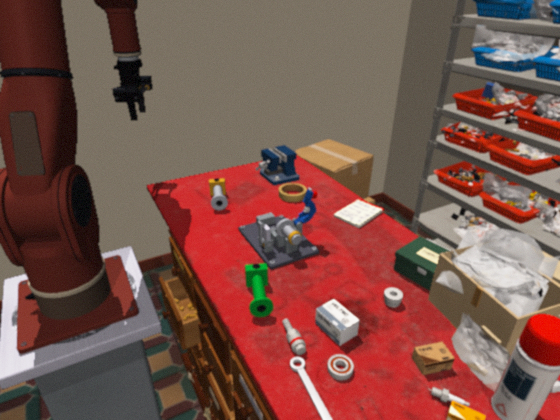

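View pics/top0.png

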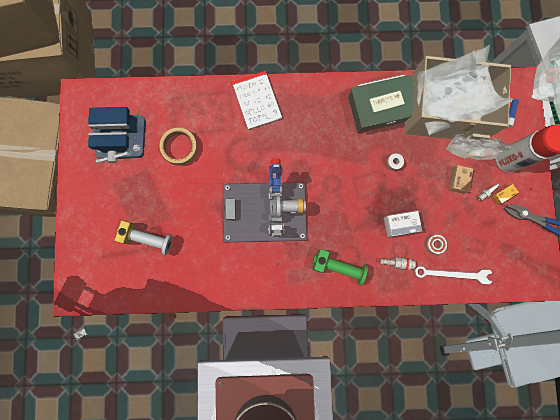

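Run:
```python
import cv2
a=cv2.imread('pics/top0.png')
b=cv2.resize(a[195:265,95:195],None,fx=6,fy=6,interpolation=cv2.INTER_CUBIC)
c=cv2.resize(a[145:250,210:320],None,fx=5,fy=5,interpolation=cv2.INTER_CUBIC)
cv2.imwrite('pics/c1.png',b);cv2.imwrite('pics/c2.png',c)
s=cv2.imread('pics/side0.png')
cv2.imwrite('pics/c3.png',cv2.resize(s[165:270,190:330],None,fx=5,fy=5,interpolation=cv2.INTER_CUBIC))
```

```text
(no output)
```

View pics/c1.png

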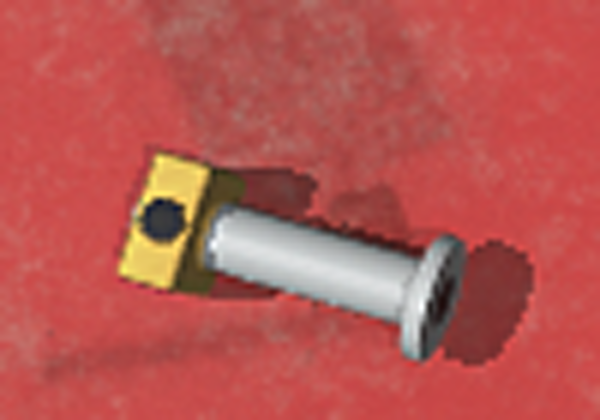

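View pics/c2.png

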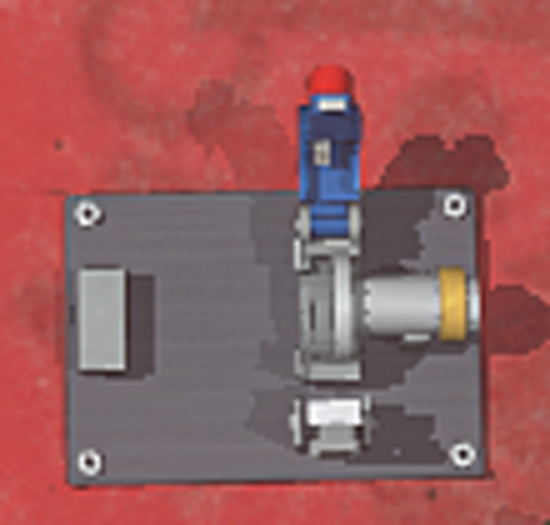

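View pics/c3.png

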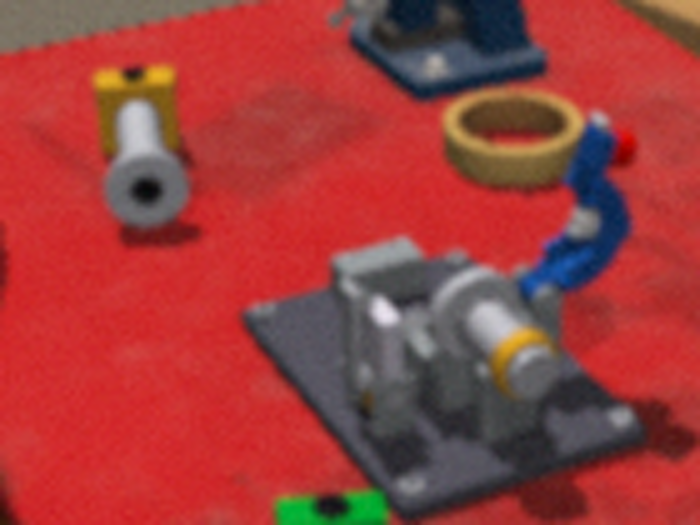

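```bash
cat >> h.py <<'E'
def cam_pts(d,p):
    v,u=np.mgrid[0:d.shape[0],0:d.shape[1]]
    c=np.stack([(u-p['cx'])/p['fx']*d,(v-p['cy'])/p['fy']*d,d],-1)
    return c
def to_world(c,p): return (c-np.array(p['t']))@np.array(p['R'])
def ray(p,u,v,z):
    R=np.array(p['R']);t=np.array(p['t']); o=-R.T@t
    d=R.T@np.array([(u-p['cx'])/p['fx'],(v-p['cy'])/p['fy'],1.])
    return o+d*(z-o[2])/d[2]
def rect(mask):
    n,l,s,c=cv2.connectedComponentsWithStats(mask.astype(np.uint8))
    i=1+np.argmax(s[1:,4]); cs,_=cv2.findContours((l==i).astype(np.uint8),cv2.RETR_EXTERNAL,cv2.CHAIN_APPROX_NONE)
    return (l==i), max(cs,key=cv2.contourArea)
E
python3 - <<'E'
from h import *
im,_=env.capture('top'); d=np.load('pics/top0d.npy'); p=env.camera_params('top')
W=to_world(cam_pts(d,p),p)
hsv=cv2.cvtColor(im,cv2.COLOR_RGB2HSV)
def rc(m,z,name):
    l,c=rect(m); pts=np.array([ray(p,u,v,z)[:2] for u,v in c[:,0]])
    r=cv2.minAreaRect((pts*1000).astype(np.float32)); print(name,np.round(r[0],1),np.round(r[1],1),round(r[2],2),l.sum(),'z',np.round(np.median(W[l][:,2]),4))
    return l
v,u=np.mgrid[0:420,0:560]
box=lambda a,b,c,e:(u>a)&(u<b)&(v>c)&(v<e)
# table z
print('table z',np.median(W[270:290,150:300,2]), 'plate', np.median(W[215:235,245:260,2]))
rc(box(215,315,175,250)&(hsv[...,1]<90)|box(215,315,190,240)&(hsv[...,1]<90),0.012,'plate')
rc(box(222,240,195,222)&(W[...,2]>0.03),0.036,'rest')
B=box(105,185,215,260)
rc(B&(W[...,2]>0.046),0.052,'blocktop+')
z=W[...,2]
rc(B&(hsv[...,0]>15)&(hsv[...,0]<35)&(hsv[...,1]>110)&(z>0.045),0.052,'block')
tube=B&(hsv[...,1]<70)&(z>0.02)&(u<165)
P=W[tube]; print(len(P),P[:,2].max())
q=P[(P[:,2]>0.033)]; c=q[:,:2].mean(0); _,_,V=np.linalg.svd(q[:,:2]-c); print('tube',c,q[:,2].max(),np.degrees(np.arctan2(V[0,1],V[0,0])))
f=box(262,312,190,222); 
for z0 in (0.03,.05,.06,.075,.085): 
    m=f&(z>z0); print(z0,m.sum(),W[m].min(0) if m.any() else'',W[m].max(0) if m.any() else '')
red=box(262,290,150,172)&((hsv[...,0]>170)|(hsv[...,0]<8))&(hsv[...,1]>100)&(z>0.06); print('red',red.sum(),W[red].min(0),W[red].max(0))
bl=box(262,290,155,200)&(hsv[...,0]>95)&(hsv[...,0]<130)&(hsv[...,1]>100); print('blue',W[bl].min(0),W[bl].max(0))
E
```

```text
table z -0.0003734010411280694 plate 0.011427176379965837
plate [506.8 -13.7] [204.7 145.3] 89.39 4665 z 0.0122
rest [512.6  68.7] [49.6 25.2] 2.9 203 z 0.0357
blocktop+ [463.5 323.2] [25.  51.3] 72.27 226 z 0.0514
block [463.7 323.1] [25.  50.9] 72.27 188 z 0.051
471 1.1049381416644128
tube [0.44526518 0.2698355 ] 1.1049381416644128 -108.99993848377854
0.03 690 [ 0.3653326  -0.11044197  0.03062271] [ 0.54802281 -0.01358862  1.10493814]
0.05 537 [ 0.3653326  -0.11044197  0.05002257] [ 0.54802281 -0.01358862  1.10493814]
0.06 431 [ 0.3653326  -0.11044197  0.06035803] [ 0.54802281 -0.01358862  1.10493814]
0.075 185 [ 0.3653326  -0.10972252  0.0750419 ] [ 0.53380675 -0.01358862  1.10493814]
0.085 34 [ 0.3653326  -0.05056142  0.0851531 ] [ 0.52496525 -0.01358862  1.10493814]
red 52 [ 0.3653326  -0.05213171  0.13502448] [ 0.60924814 -0.01358862  1.10493814]
blue [ 0.54718686 -0.05526206  0.06409227] [ 0.59730175 -0.02911974  0.15278655]
```

```bash
cat >> h.py <<'E'
def plan(pos,yaw,n,roll=-90,pitch=0):
    o=env.get_obs(); R0=Rot.from_euler('xyz',o['tcp_rot'],degrees=True); p0=np.array(o['tcp_pos'])
    R1=Rot.from_euler('xyz',[roll,pitch,yaw],degrees=True)
    w=(R0.inv()*R1).as_rotvec(); tot=R0.inv().apply(np.array(pos)-p0)*1000
    A=sum(Rot.from_rotvec(w/n*k).as_matrix() for k in range(n))
    t=np.linalg.solve(A,tot); print('t',round(o['time_s'],2),'tcp',np.round(p0*1000,1),np.round(o['tcp_rot'],2),'F',np.round(o['force'],1)); print(n,'rows of',np.round(t,1),np.round(w/n,4))
E
python3 - <<'E'
from h import *
plan([.450,.281,.190],-18.2,10)
E
```

```text
t 0.15 tcp [294.7 579.  246.8] [-9.000e+01  7.000e-02  6.303e+01] F [-0.4 -1.  -0.9]
10 rows of [  0.7   5.7 -36.6] [ 1.000e-04  1.418e-01 -1.000e-04]
```

>>> send_rows([
  [[0.7,5.7,-36.6,0,0.142,0],[0.7,5.7,-36.6,0,0.142,0],[0.7,5.7,-36.6,0,0.142,0],[0.7,5.7,-36.6,0,0.142,0],[0.7,5.7,-36.6,0,0.142,0],[0.7,5.7,-36.6,0,0.142,0],[0.7,5.7,-36.6,0,0.142,0],[0.7,5.7,-36.6,0,0.142,0],[0.7,5.7,-36.6,0,0.142,0],[0.7,5.7,-36.6,0,0.142,0],[0,0,0,0,0,0],[0,0,0,0,0,0]],
], fingers=1)

```text
time_s: 1.65
tcp_pos: [0.4463, 0.2694, 0.1848]
tcp_rot: [-90.3, 0.2, -20.9]
force: [-0.5, 0.9, 0.1]
finger_gap: 0.0872
```

```bash
cat >> h.py <<'E'
def wristcam():
    o=env.get_obs(); p=env.camera_params('wrist'); im,d=env.capture('wrist')
    H=np.array(p['hand_eye']); R=Rot.from_euler('xyz',o['tcp_rot'],degrees=True).as_matrix()
    T=np.eye(4);T[:3,:3]=R;T[:3,3]=o['tcp_pos']; C=T@H
    q=dict(p); q['R']=C[:3,:3].T; q['t']=-C[:3,:3].T@C[:3,3]
    return im,d,q,o
E
python3 - <<'E'
from h import *
im,d,q,o=wristcam(); save('w1',im); W=to_world(cam_pts(d,q),q); np.savez('w1.npz',im=im,d=d,W=W,**{'R':q['R'],'t':q['t']})
print(o['tcp_pos'],o['tcp_rot'])
E
```

```text
[0.44631269 0.26938004 0.18481572] [-90.33320266   0.17262828 -20.92136945]
```

View pics/w1.png

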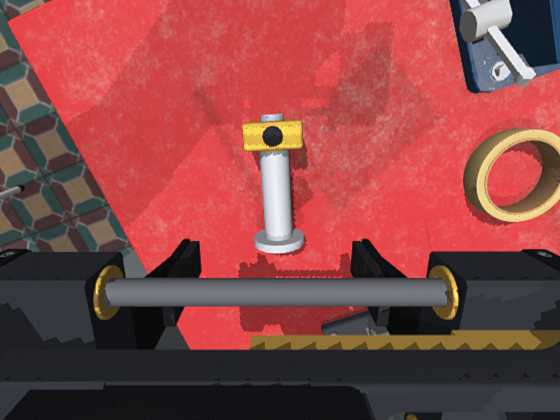

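Run:
```python
from h import *
f=np.load('w1.npz'); im,W=f['im'],f['W']; p=dict(env.camera_params('wrist'));p['R']=f['R'];p['t']=f['t']
hsv=cv2.cvtColor(im,cv2.COLOR_RGB2HSV); v,u=np.mgrid[0:420,0:560]
B=(u>230)&(u<320)&(v>100)&(v<258); z=W[...,2]
m=B&(z>0.044)&(z<0.06)&(v<160)
l,c=rect(m); pts=np.array([ray(p,a,b,.052)[:2]*1000 for a,b in c[:,0]],np.float32); r=cv2.minAreaRect(pts); print('blocktop',r,l.sum(),np.median(W[l][:,2]))
m=B&(hsv[...,1]<60)&(z>0.03)&(z<.06)&(v>158)&(v<228)
P=W[m]; cc=P[:,:2].mean(0); _,_,V=np.linalg.svd(P[:,:2]-cc); print('tube',cc,len(P),P[:,2].max(),np.degrees(np.arctan2(V[0,1],V[0,0])))
m=B&(z>0.01)&(z<.06); P=W[m]; 
ang=np.radians(72.); y=np.array([np.cos(ang),np.sin(ang)]); x=np.array([y[1],-y[0]])
a=P[:,:2]@y; b=P[:,:2]@x; print('along',a.min(),a.max(),'flange half width', [np.round((b[(a<a.min()+.012)]).min(),4),np.round((b[(a<a.min()+.012)]).max(),4)])
print('pos from flange',(a.min()+.061)*y+ (b[(a<a.min()+.012)].min()+b[(a<a.min()+.012)].max())/2*x)
plan([.448,.276,.1],-18,4)
```

```text
blocktop ((463.8748779296875, 326.75799560546875), (23.89449691772461, 51.48676681518555), 72.27693176269531) 1697 0.052434337258296604
tube [0.44753749 0.27510996] 1889 0.04230249617682449 -106.99523553222183
along 0.34365560183809535 0.47187530185822446 flange half width [np.float64(0.3151), np.float64(0.3661)]
pos from flange [0.44895151 0.27960689]
t 1.7 tcp [446.4 269.2 184.7] [-90.36   0.17 -20.94] F [ 0.4 -0.5  0.4]
4 rows of [-0.2 21.2  1.8] [ 0.0015 -0.0128 -0.0008]
```

Run:
```python
from h import *
plan([.449,.280,.031],-17.6,8)
```

```text
t 1.7 tcp [446.4 269.2 184.7] [-90.36   0.17 -20.94] F [ 0.4 -0.5  0.4]
8 rows of [-0.1 19.2  1.4] [ 0.0008 -0.0073 -0.0004]
```

>>> send_rows([
  [[-0.1,15,2.8,0.0016,-0.0145,-0.0008],[-0.1,15,2.8,0.0016,-0.0145,-0.0008],[-0.1,15,2.8,0.0016,-0.0145,-0.0008],[-0.1,15,2.8,0.0016,-0.0145,-0.0008],[0,15,0,0,0,0],[0,15,0,0,0,0],[0,0,0,0,0,0]],
])

```text
time_s: 2.58
tcp_pos: [0.4487, 0.282, 0.0863]
tcp_rot: [-90.1, 0.0, -17.1]
force: [0.3, 0.0, -0.3]
finger_gap: 0.0872
```

Run:
```python
from h import *
plan([.449,.280,.031],-17.6,4)
```

```text
t 2.58 tcp [448.7 282.   86.3] [-9.013e+01  5.000e-02 -1.710e+01] F [ 0.3  0.  -0.3]
4 rows of [ 0.2 13.8 -0.4] [ 0.0006  0.0022 -0.0002]
```

>>> send_rows([
  [[0.2,14,-0.5,0,0.0022,0],[0.2,14,-0.5,0,0.0022,0],[0.2,12,-0.5,0,0.0022,0],[0.2,8,-0.5,0,0.0022,0],[0,4,0,0,0,0],[0,0,0,0,0,0]],
])

```text
time_s: 3.32
tcp_pos: [0.4494, 0.2798, 0.0313]
tcp_rot: [-90.1, 0.0, -17.7]
force: [-0.7, -0.2, -0.3]
finger_gap: 0.0868
```

Run:
```python
from h import *
plan([.449,.280,.031],-17.6,1)
```

```text
t 3.33 tcp [449.4 279.8  31.3] [-9.007e+01  1.000e-02 -1.766e+01] F [-0.7 -0.2 -0.3]
1 rows of [-0.4  0.3  0.1] [ 0.0013 -0.0011 -0.0001]
```

>>> send_rows([
  [[0,0,0,0,0,0],[0,0,0,0,0,0],[0,0,0,0,0,0],[0,0,0,0,0,0],[0,0,0,0,0,0],[0,0,0,0,0,0],[0,0,0,0,0,0],[0,0,0,0,0,0]],
], fingers=0, newtons=50)

```text
time_s: 4.32
tcp_pos: [0.4501, 0.2804, 0.0325]
tcp_rot: [-90.0, -0.1, -17.7]
force: [-0.4, 0.5, 0.6]
finger_gap: 0.0267
```

>>> send_rows([
  [[0,-10,0,0,0,0],[0,-25,0,0,0,0],[0,-40,0,0,0,0],[0,-40,0,0,0,0],[0,-40,0,0,0,0],[0,-30,0,0,0,0],[0,-15,0,0,0,0],[0,0,0,0,0,0]],
])

```text
time_s: 5.32
tcp_pos: [0.4469, 0.2775, 0.2376]
tcp_rot: [-90.4, 0.2, -17.7]
force: [0.0, -0.4, -5.5]
finger_gap: 0.0267
```

Run:
```python
from h import *
plan([.511,.080,.250],-0.6,10)
```

```text
t 5.33 tcp [446.9 277.5 237.6] [-90.43   0.21 -17.72] F [ 0.  -0.4 -5.5]
10 rows of [  9.8  -1.2 -18.4] [ 0.0007 -0.0299 -0.0005]
```

>>> send_rows([
  [[9.8,-1.2,-18.4,0.0007,-0.03,0],[9.8,-1.2,-18.4,0.0007,-0.03,0],[9.8,-1.2,-18.4,0.0007,-0.03,0],[9.8,-1.2,-18.4,0.0007,-0.03,0],[9.8,-1.2,-18.4,0.0007,-0.03,0],[9.8,-1.2,-18.4,0.0007,-0.03,0],[9.8,-1.2,-18.4,0.0007,-0.03,0],[9.8,-1.2,-18.4,0.0007,-0.03,0],[9.8,-1.2,-18.4,0.0007,-0.03,0],[4,0,-9,0,-0.01,0],[0,0,0,0,0,0],[0,0,0,0,0,0]],
])

```text
time_s: 6.82
tcp_pos: [0.4994, 0.0821, 0.2308]
tcp_rot: [-90.9, 1.6, -1.1]
force: [-0.1, 0.0, -4.6]
finger_gap: 0.0268
```

Run:
```python
from h import *
im,d,q,o=wristcam(); save('w2',im); np.savez('w2.npz',im=im,d=d,W=to_world(cam_pts(d,q),q),R=q['R'],t=q['t'])
print(o['tcp_pos'],o['tcp_rot'])
im,d=env.capture('top'); save('t2',im); im,d=env.capture('side'); save('s2',im)
```

```text
[0.49943167 0.08206509 0.23081986] [-90.91925113   1.64418748  -1.10634671]
```

View pics/w2.png

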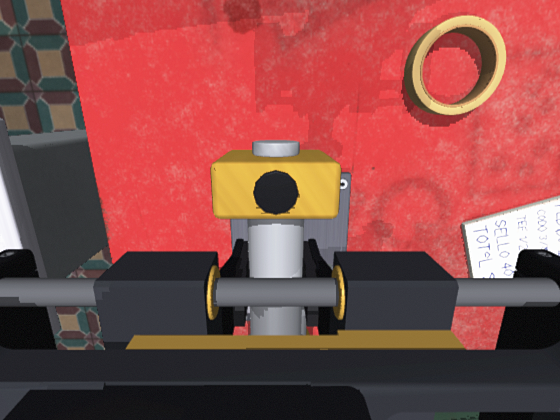

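View pics/s2.png

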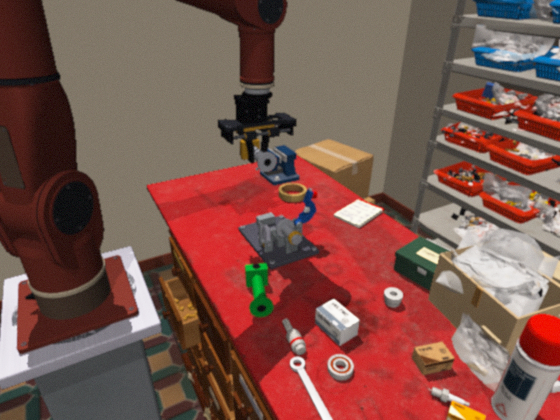

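Run:
```python
from h import *
f=np.load('w2.npz'); im,W=f['im'],f['W']
v,u=np.mgrid[0:420,0:560]; z=W[...,2]; hsv=cv2.cvtColor(im,cv2.COLOR_RGB2HSV)
m=(u>200)&(u<350)&(v>148)&(v<222)&(hsv[...,0]>12)&(hsv[...,0]<35)&(hsv[...,1]>110)&(z>.23)
P=W[m]; A=np.c_[P[:,:2],np.ones(len(P))]; s=np.linalg.lstsq(A,P[:,2],rcond=None)[0]; print('block top plane slope',s,P[:,2].mean(),np.abs(A@s-P[:,2]).max(),len(P))
print(P.min(0),P.max(0))
plan([.435,-.13,.250],-0.6,8)
```

```text
block top plane slope [-0.01830422  0.03884365  0.2527318 ] 0.24876688884197296 0.1171835721983589 6413
[0.47389172 0.11958478 0.2300426 ] [0.52597805 0.16230062 0.36699544]
t 6.97 tcp [499.7  82.  231.2] [-90.91   1.61  -1.07] F [ 0.6 -0.3 -3.8]
8 rows of [ -7.7  -2.  -26.6] [ 0.002  -0.001  -0.0035]
```

>>> send_rows([
  [[-7.7,-2.4,-26.6,0.002,-0.001,-0.0035],[-7.7,-2.4,-26.6,0.002,-0.001,-0.0035],[-7.7,-2.4,-26.6,0.002,-0.001,-0.0035],[-7.7,-2.4,-26.6,0.002,-0.001,-0.0035],[-7.7,-2.4,-26.6,0.002,-0.001,-0.0035],[-7.7,-2.4,-26.6,0.002,-0.001,-0.0035],[-7.7,-2.4,-26.6,0.002,-0.001,-0.0035],[-6,-2.4,-15,0.002,-0.001,-0.0035],[0,0,0,0,0,0],[0,0,0,0,0,0]],
])

```text
time_s: 8.22
tcp_pos: [0.4306, -0.1314, 0.255]
tcp_rot: [-89.6, -0.3, -0.9]
force: [0.0, 1.0, -4.7]
finger_gap: 0.0266
```

Run:
```python
from h import *
im,d,q,o=wristcam(); save('w3',im); np.savez('w3.npz',im=im,d=d,W=to_world(cam_pts(d,q),q),R=q['R'],t=q['t'],tp=o['tcp_pos'],tr=o['tcp_rot'])
print(o['tcp_pos'],o['tcp_rot'])
```

```text
[ 0.43056284 -0.13142703  0.25502401] [-89.61062848  -0.32122465  -0.90991042]
```

View pics/w3.png

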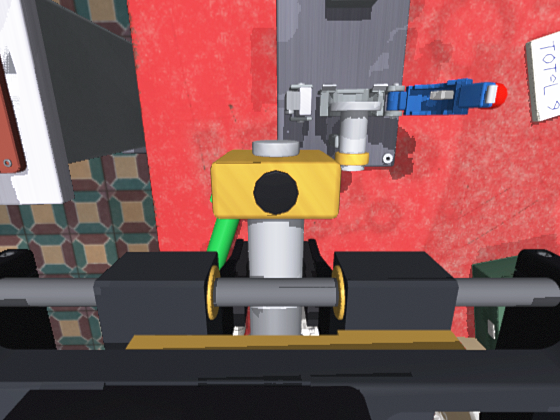

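Run:
```python
from h import *
f=np.load('w3.npz'); im,W=f['im'],f['W']; z=W[...,2]
save('c4',cv2.resize(im[0:180,270:510],None,fx=3.3,fy=3.3,interpolation=cv2.INTER_CUBIC))
cv2.imwrite('pics/c5.png',cv2.resize(np.clip(z[70:175,280:400]/0.1*255,0,255).astype(np.uint8),None,fx=6,fy=6,interpolation=cv2.INTER_NEAREST))
for uu in (345,350,355,360):
    print(uu,[(int(a),int(b),int(c)) for a,b,c in np.round(W[80:170:1,uu]*1000)][::2])
```

```text
345 [(513, -14, 11), (513, -16, 12), (513, -19, 13), (513, -21, 13), (514, -23, 12), (507, -27, 41), (508, -29, 39), (508, -31, 37), (509, -33, 36), (508, -35, 38), (509, -37, 36), (498, -41, 83), (498, -43, 85), (499, -45, 83), (498, -47, 85), (499, -49, 84), (502, -50, 70), (502, -52, 70), (502, -54, 71), (502, -56, 71), (502, -58, 71), (502, -60, 71), (502, -62, 71), (502, -64, 71), (502, -66, 72), (502, -68, 72), (502, -70, 72), (502, -72, 71), (503, -74, 71), (503, -76, 72), (503, -78, 72), (502, -80, 74), (503, -82, 72), (503, -84, 72), (503, -86, 72), (503, -88, 72), (503, -90, 73), (502, -92, 76), (502, -94, 76), (502, -95, 78), (502, -98, 77), (502, -100, 78), (503, -102, 77), (504, -104, 73), (504, -106, 74)]
350 [(519, -15, 13), (519, -16, 12), (519, -19, 13), (519, -21, 13), (519, -23, 12), (513, -27, 41), (513, -29, 40), (514, -31, 37), (514, -33, 38), (514, -35, 37), (514, -37, 36), (503, -41, 85), (503, -43, 86), (503, -45, 85), (503, -47, 86), (503, -49, 85), (506, -50, 74), (506, -52, 74), (506, -54, 75), (506, -56, 74), (506, -58, 75), (506, -60, 75), (506, -62, 74)
[... 1112 characters left out ...]
-17, 11), (530, -19, 13), (531, -21, 13), (531, -23, 13), (524, -27, 39), (524, -30, 41), (524, -32, 39), (524, -34, 40), (524, -36, 39), (524, -38, 40), (512, -42, 88), (512, -44, 88), (512, -45, 88), (512, -47, 88), (512, -49, 87), (516, -51, 74), (516, -53, 75), (515, -54, 76), (516, -56, 75), (516, -58, 75), (516, -60, 76), (516, -62, 75), (516, -64, 75), (516, -66, 75), (517, -68, 75), (517, -70, 73), (517, -72, 75), (517, -74, 74), (517, -76, 75), (517, -78, 75), (517, -80, 75), (517, -82, 76), (518, -84, 74), (518, -86, 75), (518, -88, 75), (518, -90, 75), (517, -92, 77), (517, -94, 78), (517, -96, 79), (517, -98, 79), (517, -99, 80), (517, -102, 80), (519, -104, 75), (519, -106, 74)]
```

View pics/c4.png

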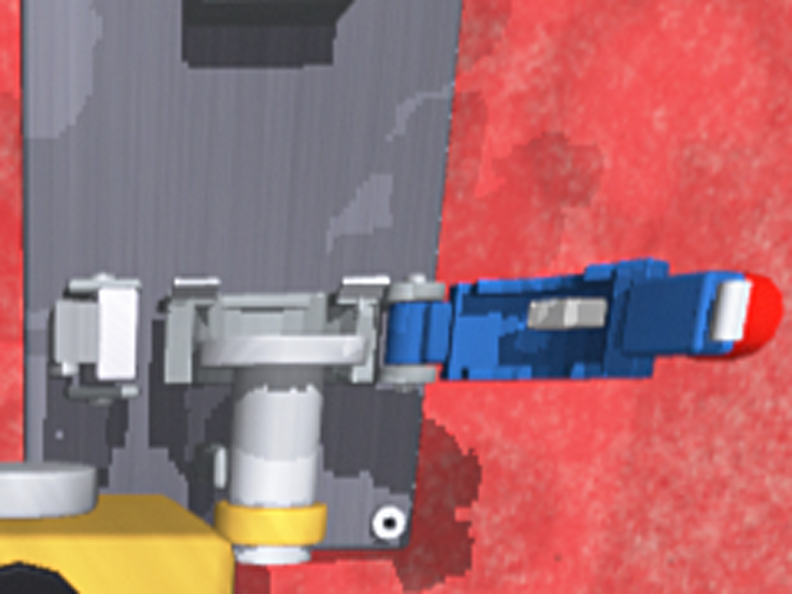

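View pics/c5.png

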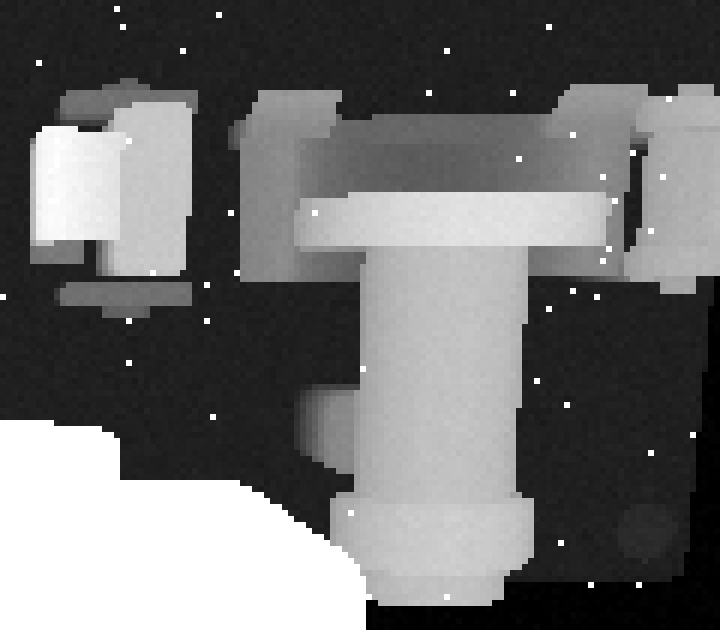

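Run:
```python
from h import *
from scipy.optimize import least_squares
f=np.load('w3.npz'); im,W=f['im'],f['W']; z=W[...,2]; p=dict(env.camera_params('wrist'));p['R']=f['R'];p['t']=f['t']
v,u=np.mgrid[0:420,0:560]
m=(u>336)&(u<372)&(v>111)&(v<150)&(z>.062)&(z<.08)&(W[...,1]<-.052)&(W[...,1]>-.088)
P=W[m]*1000
# cylinder r=14: params x0, slope, zc
r=least_squares(lambda q:np.hypot(P[:,0]-q[0]-q[1]*(P[:,1]+41),P[:,2]-q[2])-14,[511,0,62],loss='soft_l1'); print('stub x at seat, slope, z',r.x,np.degrees(r.x[1]),len(P))
# flange radius 26
m=(u>325)&(u<390)&(v>98)&(v<114)&(z>.066)&(z<.095)&(W[...,1]<-.0405)&(W[...,1]>-.05); Q=W[m]*1000
r2=least_squares(lambda q:np.hypot(Q[:,0]-q[0],Q[:,2]-q[1])-26,[511,62],loss='soft_l1'); print('flange',r2.x,len(Q),np.percentile(Q[:,1],[1,99]))
# block in hand
T=Rot.from_euler('xyz',f['tr'],degrees=True); L=(W-f['tp'])@T.as_matrix()*1000  # tool coords
hsv=cv2.cvtColor(im,cv2.COLOR_RGB2HSV)
m=(u>205)&(u<345)&(v>158)&(v<222)&(hsv[...,0]>12)&(hsv[...,0]<35)&(hsv[...,1]>110)&(L[...,1]<0)&(L[...,1]>-40)
B=L[m]; A=np.c_[B[:,0],B[:,2],np.ones(len(B))]; 
for _ in range(3):
    s=np.linalg.lstsq(A,B[:,1],rcond=None)[0]; k=np.abs(A@s-B[:,1])<2; A=A[k];B=B[k]
print('block top in tool: y=',s,'x',np.percentile(B[:,0],[.5,99.5]),'z',np.percentile(B[:,2],[.5,99.5]),len(B))
# tube in hand (rows 222-245)
m=(u>245)&(u<308)&(v>222)&(v<248)&(hsv[...,1]<60)&(np.abs(L[...,0])<14)&(L[...,1]<15)&(L[...,1]>-12); B=L[m]
r3=least_squares(lambda q:np.hypot(B[:,0]-q[0],B[:,1]-q[1]-q[2]*B[:,2])-14,[0,6,0],loss='soft_l1'); print('tube in hand x,y,slope',r3.x,len(B),B[:,2].min(),B[:,2].max())
# plate left edge
pl=[]
for vv in range(5,140,3):
    row=(z[vv]>.006)&(z[vv]<.02); c=np.where(row)[0]; c=c[(c>265)&(c<300)]
    if len(c): pl.append(ray(p,c.min()-.5,vv,.012)[:2])
pl=np.array(pl); c=np.polyfit(pl[:,1],pl[:,0],1); print('plate edge slope deg',np.degrees(c[0]),np.polyval(c,-.041))
```

```text
stub x at seat, slope, z [5.12937548e+02 1.12490404e-02 6.20960035e+01] 0.6445225382076211 958
flange [512.82178752  61.94488464] 479 [-49.72991919 -41.24423978]
block top in tool: y= [ 9.14399933e-04  3.17974110e-02 -2.08220058e+01] x [-26.10941638  24.24451919] z [37.88034159 60.68506626] 5586
tube in hand x,y,slope [-1.01897716e+00  6.36317134e+00 -5.37855141e-05] 1366 10.026750100946712 32.344745436749335
plate edge slope deg 0.6122954513225389 0.4336735863653362
```

Run:
```python
from h import *
plan([.5146,.0209,.250],-0.63,8)
```

```text
t 8.28 tcp [ 430.6 -131.5  255. ] [-89.63  -0.31  -0.9 ] F [-0.3 -0.7 -5.2]
8 rows of [10.2  0.7 19.2] [-0.0008 -0.0006  0.0007]
```

>>> send_rows([
  [[10.2,0.7,19.2,-0.0008,-0.0006,0.0007],[10.2,0.7,19.2,-0.0008,-0.0006,0.0007],[10.2,0.7,19.2,-0.0008,-0.0006,0.0007],[10.2,0.7,19.2,-0.0008,-0.0006,0.0007],[10.2,0.7,19.2,-0.0008,-0.0006,0.0007],[10.2,0.7,19.2,-0.0008,-0.0006,0.0007],[9,0.7,17,-0.0008,-0.0006,0.0007],[5,0,8,0,0,0],[0,0,0,0,0,0],[0,0,0,0,0,0]],
])

```text
time_s: 9.52
tcp_pos: [0.5129, 0.0203, 0.2493]
tcp_rot: [-90.1, 0.1, -0.3]
force: [-0.8, 0.2, -5.4]
finger_gap: 0.0268
```

Run:
```python
from h import *
plan([.5146,.0209,.130],-0.63,8)
```

```text
t 9.53 tcp [512.9  20.3 249.3] [-90.1    0.11  -0.32] F [-0.8  0.2 -5.4]
8 rows of [ 0.2 14.9  0.1] [ 0.0002  0.0007 -0.0002]
```

>>> send_rows([
  [[0.2,14,0.1,0.0002,0.0007,-0.0002],[0.2,14,0.1,0.0002,0.0007,-0.0002],[0.2,14,0.1,0.0002,0.0007,-0.0002],[0.2,14,0.1,0.0002,0.0007,-0.0002],[0.2,14,0.1,0.0002,0.0007,-0.0002],[0.2,14,0.1,0.0002,0.0007,-0.0002],[0.2,14,0.1,0.0002,0.0007,-0.0002],[0,5,0,0,0,0],[0,0,0,0,0,0],[0,0,0,0,0,0]],
])

```text
time_s: 10.78
tcp_pos: [0.5133, 0.0193, 0.1384]
tcp_rot: [-90.0, 0.1, -0.8]
force: [-0.2, -0.1, -4.5]
finger_gap: 0.027
```

Run:
```python
from h import *
im,d,q,o=wristcam(); save('w4',im)
im,d=env.capture('side'); save('s4',cv2.resize(im[150:280,190:340],None,fx=5,fy=4.6,interpolation=cv2.INTER_CUBIC))
plan([.5146,.0209,.105],-0.63,4)
```

```text
t 10.88 tcp [513.4  19.3 138.5] [-9.001e+01  7.000e-02 -7.600e-01] F [ 0.1 -0.1 -4.8]
4 rows of [0.3 8.4 0.4] [ 0.0001 -0.0006 -0.0003]
```

View pics/s4.png

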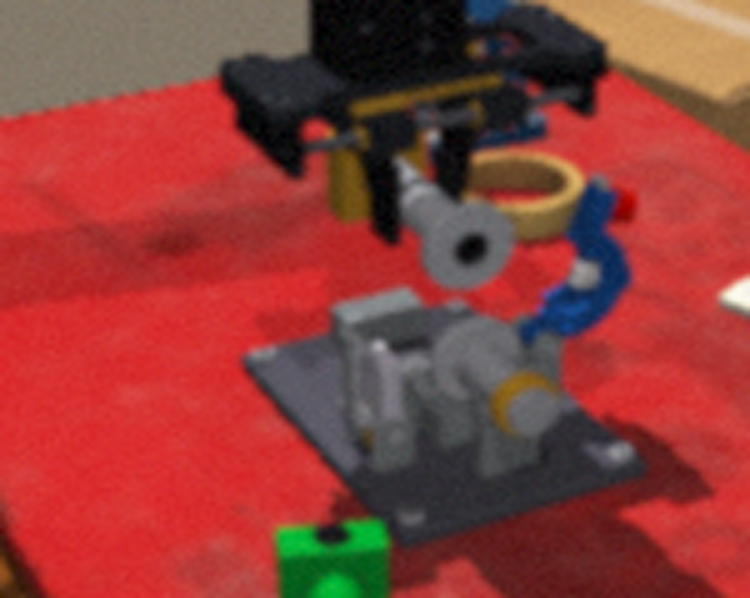

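View pics/w4.png

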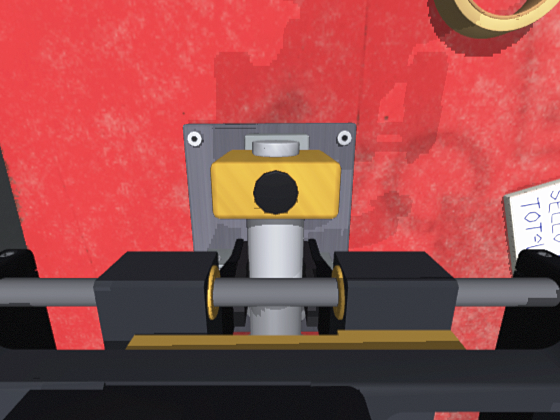

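>>> send_rows([
  [[0.4,8,0.6,0,-0.0006,0],[0.4,8,0.6,0,-0.0006,0],[0.3,8,0.4,0,-0.0006,0],[0.2,4,0.2,0,0,0],[0,0,0,0,0,0],[0,0,0,0,0,0]],
])

```text
time_s: 11.62
tcp_pos: [0.5149, 0.0214, 0.1086]
tcp_rot: [-90.0, 0.1, -0.6]
force: [0.0, 0.2, -5.5]
finger_gap: 0.0265
```

Run:
```python
from h import *
plan([.5146,.0209,.095],-0.63,2)
```

```text
t 11.62 tcp [514.9  21.4 108.6] [-9.001e+01  5.000e-02 -6.300e-01] F [ 0.   0.2 -5.5]
2 rows of [-0.1  6.8 -0.3] [ 0.      0.     -0.0005]
```

Flange reaches the lead-in at TCP z ≈ 0.094; go slowly from here.

>>> send_rows([
  [[-0.1,4,-0.2,0,0,0],[-0.1,4,-0.2,0,0,0],[0,4,0,0,0,0],[0,3,0,0,0,0],[0,0,0,0,0,0],[0,0,0,0,0,0]],
])

```text
time_s: 12.38
tcp_pos: [0.5149, 0.021, 0.0929]
tcp_rot: [-90.0, 0.0, -0.6]
force: [0.3, -0.4, -4.7]
finger_gap: 0.0269
```

Run:
```python
from h import *
plan([.5146,.0209,.0685],-0.63,8)
```

```text
t 12.38 tcp [514.9  21.   92.9] [-8.999e+01  2.000e-02 -6.400e-01] F [ 0.3 -0.4 -4.7]
8 rows of [-0.  3. -0.] [-0. -0. -0.]
```

>>> send_rows([
  [[0,3,0,0,0,0],[0,3,0,0,0,0],[0,3,0,0,0,0],[0,3,0,0,0,0],[0,0,0,0,0,0]],
])

```text
time_s: 13.0
tcp_pos: [0.5149, 0.021, 0.08]
tcp_rot: [-90.0, 0.0, -0.6]
force: [0.9, -0.7, -5.7]
finger_gap: 0.0269
```

>>> send_rows([
  [[0,2,0,0,0,0],[0,2,0,0,0,0],[0,2,0,0,0,0],[0,2,0,0,0,0],[0,1,0,0,0,0],[0,0,0,0,0,0]],
])

```text
time_s: 13.75
tcp_pos: [0.5151, 0.0211, 0.0705]
tcp_rot: [-90.0, 0.0, -0.6]
force: [0.4, 0.1, -4.9]
finger_gap: 0.0268
```

>>> send_rows([
  [[0,1,0,0,0,0],[0,1,0,0,0,0],[0,0,0,0,0,0]],
])

```text
time_s: 14.12
tcp_pos: [0.5152, 0.0211, 0.0686]
tcp_rot: [-90.0, -0.0, -0.6]
force: [-0.7, -0.1, -3.7]
finger_gap: 0.027
```

>>> send_rows([
  [[0,1,0,0,0,0],[0,0,0,0,0,0]],
])

```text
time_s: 14.38
tcp_pos: [0.5153, 0.0211, 0.0687]
tcp_rot: [-89.9, 0.0, -0.6]
force: [-0.2, -0.6, -4.6]
finger_gap: 0.0268
```

>>> send_rows([
  [[0,0,0,0,0,0],[0,0,0,0,0,0],[0,0,0,0,0,0],[0,0,0,0,0,0],[0,0,0,0,0,0],[0,-10,0,0,0,0],[0,-30,0,0,0,0],[0,-40,0,0,0,0],[0,-40,0,0,0,0],[0,-20,0,0,0,0],[0,0,0,0,0,0]],
], fingers=1)

```text
time_s: 15.75
tcp_pos: [0.5164, 0.0203, 0.2169]
tcp_rot: [-89.9, -0.3, -0.7]
force: [-1.0, -0.5, -0.2]
finger_gap: 0.0869
```

Run:
```python
from h import *
im,d,q,o=wristcam(); save('w5',im)
im,d=env.capture('side'); save('s5',cv2.resize(im[150:280,190:340],None,fx=5,fy=4.6,interpolation=cv2.INTER_CUBIC))
plan([.53,-.10,.250],-0.63,6)
```

```text
t 15.85 tcp [515.5  20.2 215. ] [-89.96  -0.1   -0.72] F [ 0.4 -0.  -1.1]
6 rows of [  2.7  -5.8 -20. ] [-0.0001 -0.0003  0.0003]
```

View pics/s5.png

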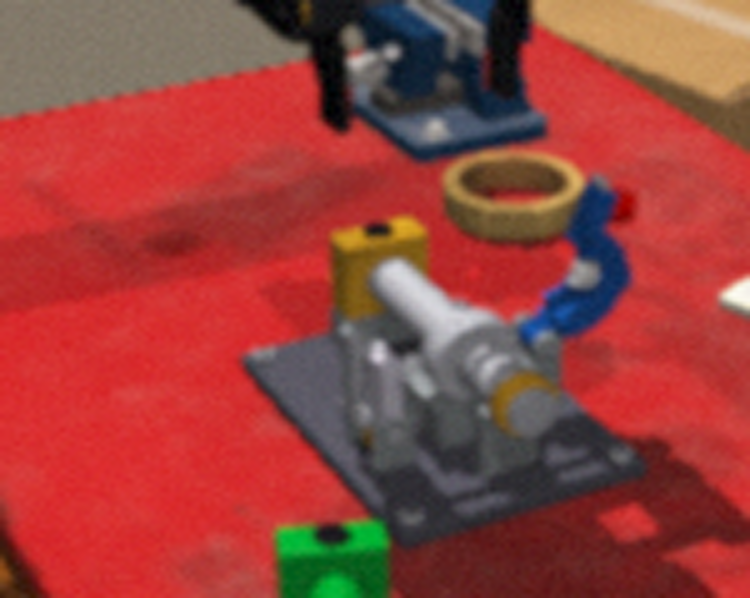

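View pics/w5.png

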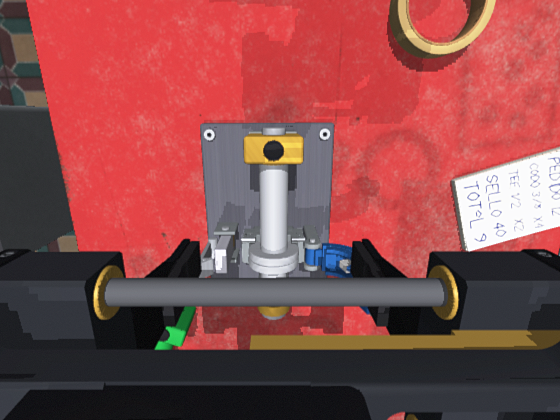

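>>> send_rows([
  [[2.7,-6,-20,0,0,0],[2.7,-6,-22,0,0,0],[2.7,-6,-22,0,0,0],[2.7,-6,-22,0,0,0],[2.7,-6,-22,0,0,0],[2.7,-6,-20,0,0,0],[0,0,-10,0,0,0],[0,0,0,0,0,0],[0,0,0,0,0,0]],
], fingers=0, newtons=30)

```text
time_s: 16.98
tcp_pos: [0.5253, -0.1204, 0.2413]
tcp_rot: [-90.2, 0.9, -0.6]
force: [0.3, -0.9, 0.1]
finger_gap: 0.0055
```

Run:
```python
from h import *
im,d,q,o=wristcam(); save('w6',im); W=to_world(cam_pts(d,q),q);np.savez('w6.npz',im=im,d=d,W=W,R=q['R'],t=q['t'],tp=o['tcp_pos'],tr=o['tcp_rot'])
print(o['tcp_pos'],o['tcp_rot'])
z=W[...,2]; hsv=cv2.cvtColor(im,cv2.COLOR_RGB2HSV); v,u=np.mgrid[0:420,0:560]
red=((hsv[...,0]>170)|(hsv[...,0]<8))&(hsv[...,1]>150)&(z>0.10)&(z<.17)&(v<230); print('red',red.sum(),u[red].mean() if red.any() else 0,v[red].mean() if red.any() else 0); print(np.round(np.percentile(W[red],[1,50,99],axis=0)*1000,1))
bl=(hsv[...,0]>95)&(hsv[...,0]<130)&(hsv[...,1]>120)&(z>.06)&(z<.17)&(v<230); print(np.round(np.percentile(W[bl],[1,50,99],axis=0)*1000,1))
```

```text
[ 0.52525269 -0.120435    0.24131739] [-90.16623877   0.86790129  -0.63407905]
red 444 383.2117117117117 110.94144144144144
[[590.2 -54.  125.7]
 [601.9 -40.7 144.6]
 [609.  -30.8 149.1]]
[[547.2 -53.2  65.7]
 [578.8 -40.6  82.5]
 [594.5 -27.1 152.8]]
```

View pics/w6.png

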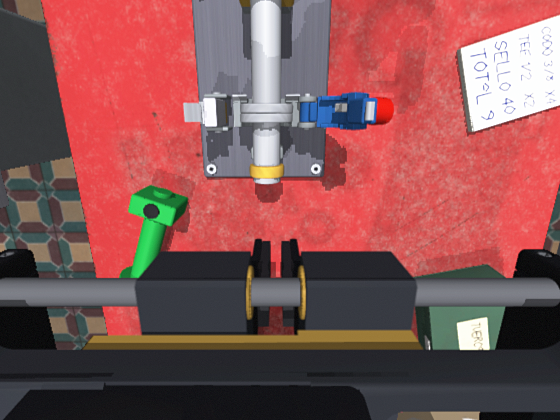

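Run:
```python
from h import *
from scipy.optimize import least_squares
f=np.load('w3.npz'); W=f['W']; z=W[...,2]
P=W[75:140,280:335].reshape(-1,3)*1000
P=P[(P[:,2]>25)&(P[:,2]<140)]
for a in range(30,120,6):
    k=P[(P[:,2]>=a)&(P[:,2]<a+6)]
    if len(k): print(a,len(k),np.round(np.percentile(k,[2,98],axis=0)[:,:2],1).tolist())
f=np.load('w6.npz'); im,W=f['im'],f['W']; z=W[...,2]
v,u=np.mgrid[0:420,0:560]
for uu in (258,264,270):
    print([tuple(int(q) for q in W[i,uu]*1000) for i in range(84,140,2)])
for lo,hi,n in ((-.0385,-.0335,'loose'),(-.0485,-.043,'fixed')):
    m=(u>235)&(u<300)&(v>80)&(v<140)&(z>.066)&(z<.095)&(W[...,1]<hi)&(W[...,1]>lo); Q=W[m]*1000
    r2=least_squares(lambda q:np.hypot(Q[:,0]-q[0],Q[:,2]-q[1])-26,[511,62],loss='soft_l1'); print(n,r2.x,len(Q))
m=(u>245)&(u<285)&(v>30)&(v<95)&(z>.066)&(z<.08)&(W[...,1]>-.025)&(W[...,1]<.05); P=W[m]*1000
r=least_squares(lambda q:np.hypot(P[:,0]-q[0]-q[1]*(P[:,1]+41),P[:,2]-q[2]-q[3]*(P[:,1]+41))-14,[511,0,62,0],loss='soft_l1'); print('tube',r.x,len(P))
```

```text
30 14 [[450.2, -79.0], [497.0, -25.3]]
36 54 [[448.2, -77.8], [496.3, -19.3]]
42 246 [[443.4, -59.5], [495.7, -21.8]]
48 194 [[447.5, -53.8], [490.4, -28.9]]
54 162 [[460.8, -52.9], [492.6, -23.7]]
60 30 [[441.9, -49.4], [491.0, -23.7]]
66 34 [[441.5, -51.2], [489.7, -34.0]]
72 207 [[441.5, -52.6], [489.8, -26.8]]
78 155 [[455.8, -51.6], [465.6, -28.6]]
84 39 [[451.9, -47.1], [455.1, -32.0]]
90 124 [[441.6, -47.2], [453.0, -32.2]]
96 97 [[442.3, -47.2], [447.1, -31.7]]
[(506, -15, 74), (506, -16, 76), (506, -18, 74), (506, -20, 73), (506, -22, 76), (506, -23, 74), (506, -25, 75), (506, -27, 74), (506, -29, 74), (506, -30, 74), (507, -33, 87), (507, -34, 86), (507, -36, 87), (507, -38, 87), (506, -39, 86), (507, -41, 87), (506, -43, 86), (506, -45, 87), (506, -46, 86), (506, -48, 86), (505, -50, 74), (505, -52, 74), (505, -54, 74), (505, -56, 74), (505, -58, 74), (505, -60, 75), (505, -62, 73), (505, -63, 74)]
[(512, -15, 76), (512, -17, 76), (512, -18, 75), (512, -20, 76), (512, -22, 74), (512, -24, 76), (512, -25, 76), (512, -27, 76), (512, -29, 76), (512, -31, 76), (512, -33, 87), 
[... 172 characters left out ...]
5), (511, -54, 76), (511, -56, 75), (511, -58, 75), (511, -60, 76), (511, -61, 76), (511, -63, 75)]
[(517, -15, 75), (517, -17, 76), (517, -18, 75), (517, -20, 76), (517, -22, 75), (517, -24, 75), (517, -25, 76), (517, -27, 76), (517, -29, 75), (517, -31, 74), (518, -33, 88), (518, -34, 87), (517, -36, 87), (517, -38, 88), (517, -40, 87), (517, -41, 87), (517, -43, 87), (517, -45, 87), (517, -47, 87), (517, -48, 87), (517, -50, 74), (517, -52, 74), (517, -54, 74), (517, -56, 76), (517, -58, 76), (517, -60, 75), (517, -62, 75), (517, -63, 75)]
loose [513.25808895  62.18296934] 309
fixed [512.86467452  62.14147306] 311
tube [ 5.13269919e+02  1.45670221e-02  6.25752174e+01 -4.54479958e-03] 1849
```

Run:
```python
from h import *
print(env.get_obs()['joint_pos'], env.get_obs()['finger_gap'])
plan([.640,-.042,.245],89.4,10)
```

```text
[-31.58947743   7.659801    43.76215216 101.12909069  -5.15269855
  74.20976425  12.77725482] 0.0037937850285755703
t 17.02 tcp [ 525.2 -120.3  241.3] [-90.16   0.87  -0.62] F [-0.3  0.2 -0.2]
10 rows of [15.3 -0.5 -1.5] [-0.001  -0.1571 -0.0014]
```

>>> send_rows([
  [[15.3,-0.5,-1.5,-0.001,-0.157,-0.0014],[15.3,-0.5,-1.5,-0.001,-0.157,-0.0014],[15.3,-0.5,-1.5,-0.001,-0.157,-0.0014],[15.3,-0.5,-1.5,-0.001,-0.157,-0.0014],[15.3,-0.5,-1.5,-0.001,-0.157,-0.0014],[15.3,-0.5,-1.5,-0.001,-0.157,-0.0014],[15.3,-0.5,-1.5,-0.001,-0.157,-0.0014],[15.3,-0.5,-1.5,-0.001,-0.157,-0.0014],[15.3,-0.5,-1.5,-0.001,-0.157,-0.0014],[14,-0.5,-1.5,0,-0.13,0],[0,0,0,0,0,0],[0,0,0,0,0,0]],
])

```text
time_s: 18.52
tcp_pos: [0.6394, -0.0276, 0.2417]
tcp_rot: [-89.7, -0.2, 91.2]
force: [-0.6, -0.2, 0.3]
finger_gap: 0.0002
```

Run:
```python
from h import *
print(env.get_obs()['joint_pos'], env.get_obs()['finger_gap'])
plan([.640,-.042,.150],89.4,6)
```

```text
[-22.8729774   19.46356083  27.72686791  86.77252116  -9.32993591
  76.34743301  96.99503693] 0.00022658593076355628
t 18.52 tcp [639.4 -27.6 241.7] [-89.7   -0.17  91.24] F [-0.6 -0.2  0.3]
6 rows of [-2.4 15.3 -0.1] [-0.0009  0.0053  0.0005]
```

>>> send_rows([
  [[-3,15,-0.1,-0.001,0.006,0.0005],[-3,15,-0.1,-0.001,0.006,0.0005],[-3,15,-0.1,-0.001,0.006,0.0005],[-3,15,-0.1,-0.001,0.006,0.0005],[-2,15,-0.1,-0.001,0.006,0.0005],[0,10,0,0,0,0],[0,0,0,0,0,0],[0,0,0,0,0,0]],
])

```text
time_s: 19.52
tcp_pos: [0.6384, -0.0444, 0.1491]
tcp_rot: [-89.9, 0.0, 89.0]
force: [0.9, 0.5, -0.1]
finger_gap: 0.0005
```

Run:
```python
from h import *
im,d=env.capture('side'); save('s7',cv2.resize(im[120:280,190:360],None,fx=4.6,fy=3.7,interpolation=cv2.INTER_CUBIC))
im,d,q,o=wristcam(); save('w7',im)
plan([.625,-.042,.150],89.4,3)
```

```text
t 19.62 tcp [638.5 -44.3 149.3] [-8.988e+01  4.000e-02  8.903e+01] F [0.3 0.5 0.1]
3 rows of [ 0.7 -0.2  4.5] [-0.0007 -0.0021 -0.0002]
```

View pics/s7.png

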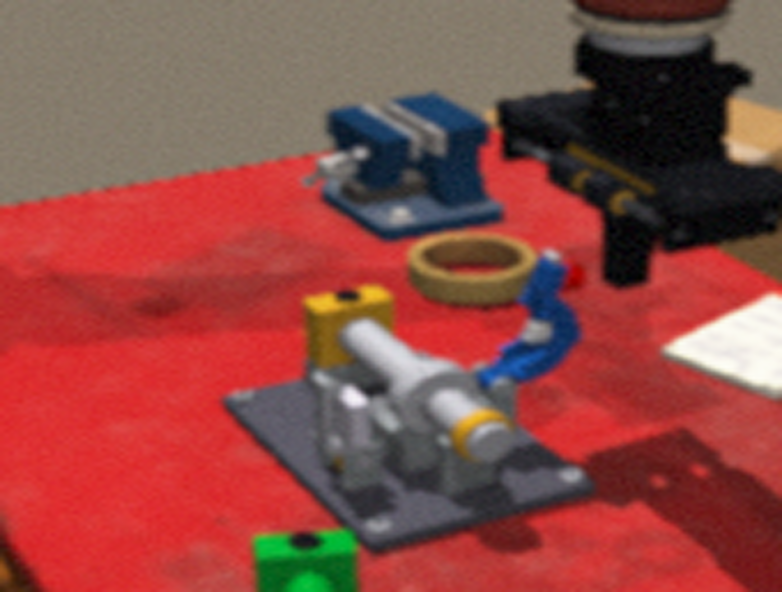

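View pics/w7.png

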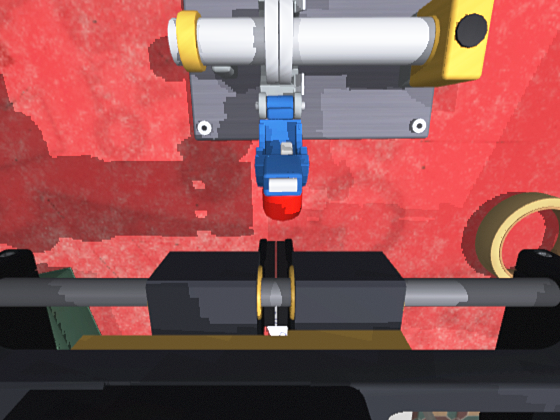

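>>> send_rows([
  [[0.7,-3,9,0,-0.002,0],[0.7,-3,9,0,-0.002,0],[0.7,-3,9,0,-0.002,0],[0,-2,5,0,0,0],[0,-3,6,0,0,0],[0,-3,6,0,0,0],[0,-2,6,0,0,0],[0,0,0,0,0,0]],
])

```text
time_s: 20.62
tcp_pos: [0.5856, -0.0413, 0.1714]
tcp_rot: [-90.1, -0.0, 89.4]
force: [-1.0, 0.1, 0.3]
finger_gap: 0.0006
```

Run:
```python
from h import *
im,d,q,o=wristcam(); save('w8',im)
plan([.5685,-.042,.173],89.4,3)
```

```text
t 20.68 tcp [585.8 -41.3 171.3] [-90.07   0.    89.41] F [ 0.2 -0.2 -0.3]
3 rows of [-0.3 -0.6  5.8] [ 0.0004  0.0001 -0.    ]
```

View pics/w8.png

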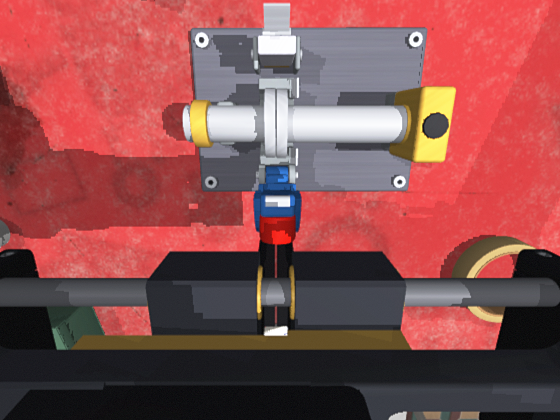

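>>> send_rows([
  [[0,-0.5,7,0,0,0],[0,-0.5,7,0,0,0],[0,0,7,0,0,0],[0,0,7,0,0,0],[0,0,7,0,0,0],[0,0,7,0,0,0],[0,0,0,0,0,0]],
])

```text
time_s: 21.55
tcp_pos: [0.5408, -0.0408, 0.1722]
tcp_rot: [-90.1, 0.0, 89.4]
force: [-0.0, -0.1, 0.7]
finger_gap: 0.0006
```

Run:
```python
from h import *
im,d,q,o=wristcam(); save('w9',im)
im,d=env.capture('side'); save('s9',cv2.resize(im[120:280,190:360],None,fx=4.6,fy=3.7,interpolation=cv2.INTER_CUBIC))
plan([.5245,-.042,.168],89.4,3)
```

```text
t 21.65 tcp [541.3 -40.8 172.2] [-9.009e+01  1.000e-02  8.942e+01] F [-0.5 -0.3  0.1]
3 rows of [-0.4  1.4  5.6] [ 0.0005  0.0001 -0.0001]
```

View pics/s9.png

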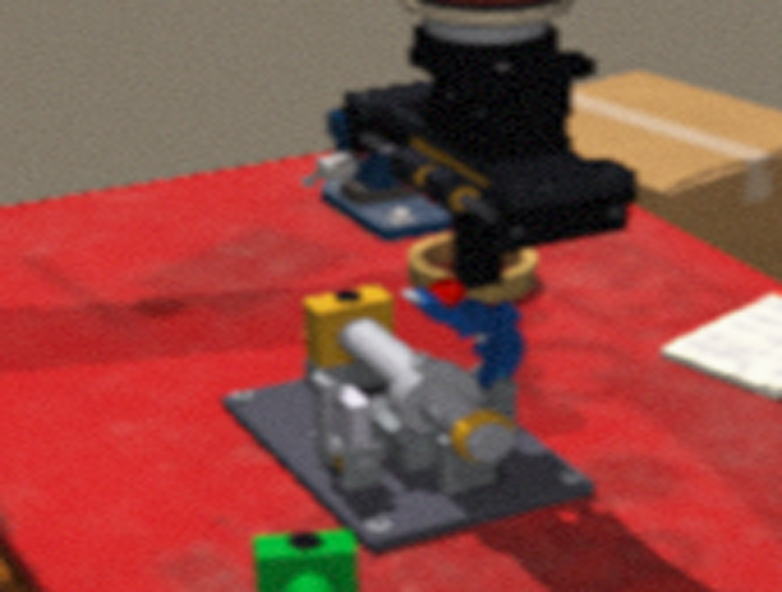

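View pics/w9.png

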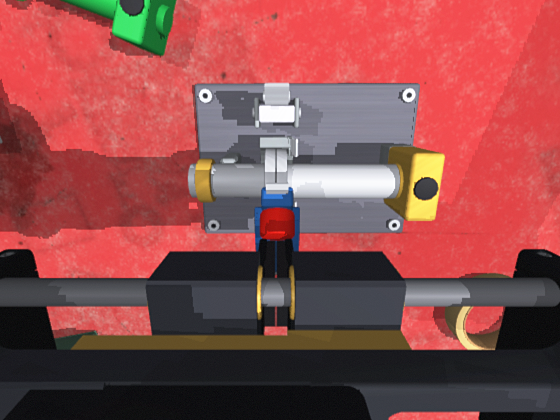

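>>> send_rows([
  [[-0.3,1.4,5.6,0,0,0],[-0.3,1.4,5.6,0,0,0],[-0.3,1.4,5.6,0,0,0],[0,3,5,0,0,0],[0,3,5,0,0,0],[0,3,5,0,0,0],[0,1.7,5.8,0,0,0],[0,1.7,5.8,0,0,0],[0,0,0,0,0,0]],
])

```text
time_s: 22.78
tcp_pos: [0.4947, -0.0414, 0.154]
tcp_rot: [-90.0, 0.0, 89.4]
force: [0.2, 0.6, 0.4]
finger_gap: 0.0001
```

Run:
```python
from h import *
im,d,q,o=wristcam(); save('w10',im)
im,d=env.capture('side'); save('s10',cv2.resize(im[120:280,190:360],None,fx=4.6,fy=3.7,interpolation=cv2.INTER_CUBIC))
plan([.482,-.042,.148],89.4,3)
```

```text
t 22.88 tcp [495.2 -41.4 154.2] [-9.008e+01  3.000e-02  8.942e+01] F [ 0.5  0.4 -0.4]
3 rows of [-0.2  2.1  4.4] [ 0.0004  0.0001 -0.0002]
```

View pics/s10.png

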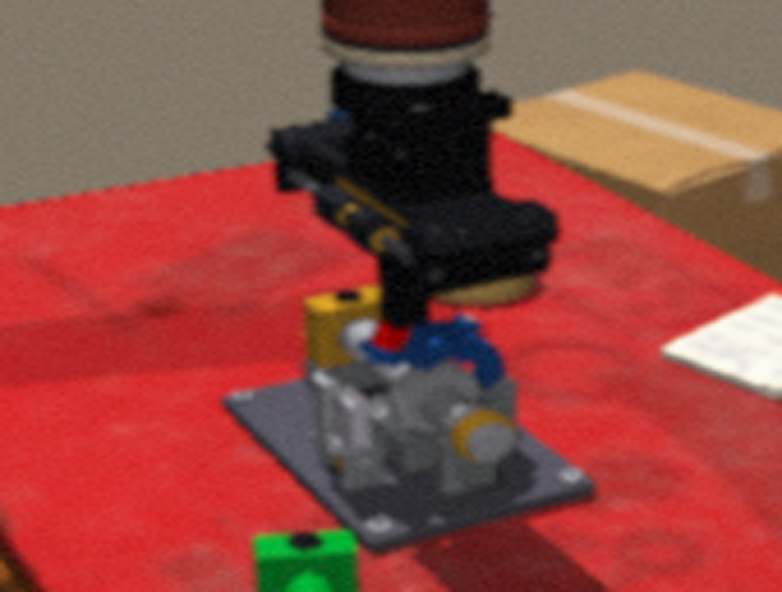

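View pics/w10.png

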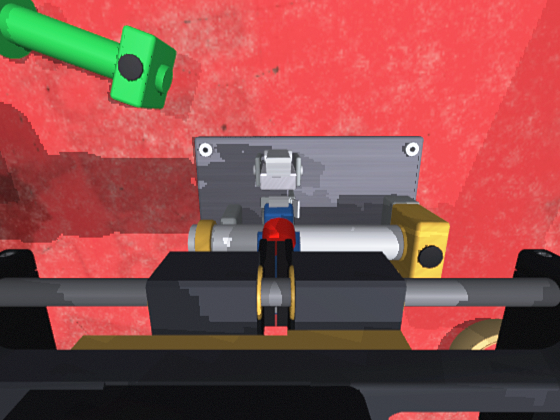

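>>> send_rows([
  [[-0.1,2,4.4,0,0,0],[-0.1,2,4.4,0,0,0],[0,2,3.5,0,0,0],[0,2,2,0,0,0],[0,0,0,0,0,0]],
])

```text
time_s: 23.5
tcp_pos: [0.4801, -0.0415, 0.1457]
tcp_rot: [-90.1, 0.0, 89.4]
force: [0.6, 0.0, 0.2]
finger_gap: 0.0003
```

>>> send_rows([
  [[0,1.5,1,0,0,0],[0,1.5,1,0,0,0]],
])

```text
time_s: 23.75
tcp_pos: [0.4783, -0.0415, 0.1427]
tcp_rot: [-90.1, 0.0, 89.4]
force: [0.1, -0.4, 1.1]
finger_gap: 0.0008
```

>>> send_rows([
  [[0,1.5,1,0,0,0],[0,1.5,1,0,0,0]],
])

```text
time_s: 24.0
tcp_pos: [0.4764, -0.0415, 0.1397]
tcp_rot: [-90.1, 0.0, 89.4]
force: [-1.8, 0.3, 2.6]
finger_gap: 0.0006
```

>>> send_rows([
  [[0,1.3,0.7,0,0,0],[0,1.3,0.7,0,0,0]],
])

```text
time_s: 24.25
tcp_pos: [0.4749, -0.0415, 0.1371]
tcp_rot: [-90.1, 0.0, 89.4]
force: [-0.3, -0.4, 3.0]
finger_gap: 0.0008
```

>>> send_rows([
  [[0,1.2,0.6,0,0,0]],
])

```text
time_s: 24.38
tcp_pos: [0.4744, -0.0415, 0.136]
tcp_rot: [-90.1, 0.0, 89.4]
force: [-1.3, -0.3, 5.5]
finger_gap: 0.0006
```

>>> send_rows([
  [[0,1.2,0.6,0,0,0]],
])

```text
time_s: 24.5
tcp_pos: [0.4738, -0.0415, 0.1349]
tcp_rot: [-90.1, 0.0, 89.4]
force: [-1.4, 0.4, 6.1]
finger_gap: 0.0005
```

>>> send_rows([
  [[0,1,0.3,0,0,0]],
])

```text
time_s: 24.62
tcp_pos: [0.4733, -0.0415, 0.134]
tcp_rot: [-90.1, 0.0, 89.4]
force: [-2.0, -0.2, 5.5]
finger_gap: 0.0004
```

>>> send_rows([
  [[0,1,0.3,0,0,0]],
])

```text
time_s: 24.75
tcp_pos: [0.4727, -0.0415, 0.133]
tcp_rot: [-90.1, 0.0, 89.4]
force: [-2.4, 0.0, 6.3]
finger_gap: 0.0008
```

>>> send_rows([
  [[0,0.8,0.3,0,0,0]],
])

```text
time_s: 24.88
tcp_pos: [0.4723, -0.0415, 0.1322]
tcp_rot: [-90.1, 0.0, 89.4]
force: [-1.1, -0.8, 5.9]
finger_gap: 0.0006
```

>>> send_rows([
  [[0,0.8,0.2,0,0,0]],
])

```text
time_s: 25.0
tcp_pos: [0.472, -0.0415, 0.1314]
tcp_rot: [-90.1, 0.0, 89.4]
force: [-2.5, 0.1, 6.1]
finger_gap: 0.0006
```

>>> send_rows([
  [[0,0.8,0.2,0,0,0]],
])

```text
time_s: 25.12
tcp_pos: [0.4715, -0.0415, 0.1306]
tcp_rot: [-90.0, -0.0, 89.4]
force: [-2.6, 0.2, 5.5]
finger_gap: 0.0003
```

>>> send_rows([
  [[0,0.8,0.2,0,0,0]],
])

```text
time_s: 25.25
tcp_pos: [0.4714, -0.0414, 0.1301]
tcp_rot: [-90.0, -0.0, 89.4]
force: [-3.5, 0.5, 11.2]
finger_gap: 0.0003
```

>>> send_rows([
  [[0,0.5,0,0,0,0]],
])

```text
time_s: 25.38
tcp_pos: [0.4714, -0.0415, 0.1301]
tcp_rot: [-90.0, -0.0, 89.4]
force: [-3.4, 0.6, 11.8]
finger_gap: 0.0004
```

Run:
```python
from h import *
im,d,q,o=wristcam(); save('w11',cv2.resize(im[140:300,190:370],None,fx=4.4,fy=3.7,interpolation=cv2.INTER_CUBIC)); print(o['force'],o['tcp_pos'])
im,d=env.capture('side'); save('s11',cv2.resize(im[190:270,225:325],None,fx=7.5,fy=7.4,interpolation=cv2.INTER_CUBIC))
print(env.get_obs()['force'])
```

```text
[-3.44803317  0.61941356 11.80900177] [ 0.47142496 -0.04147093  0.13009792]
[-3.76571802  0.9757753  11.12382651]
```

View pics/s11.png

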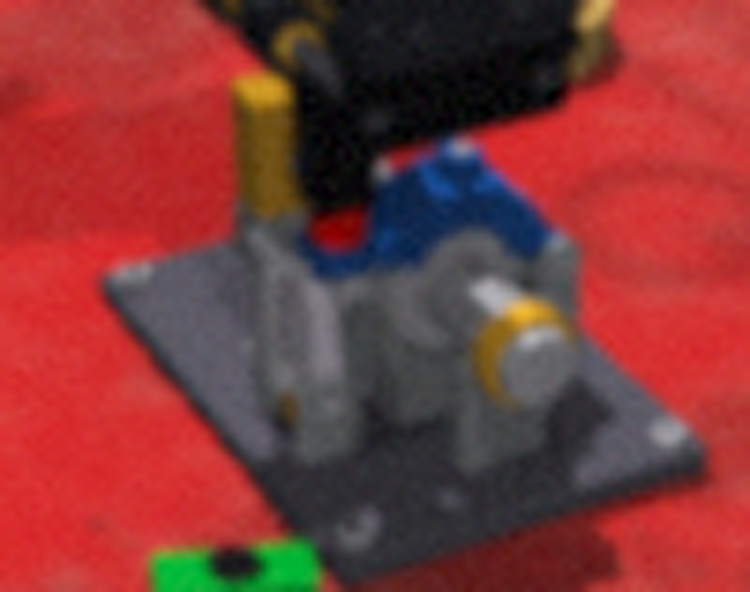

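View pics/w11.png

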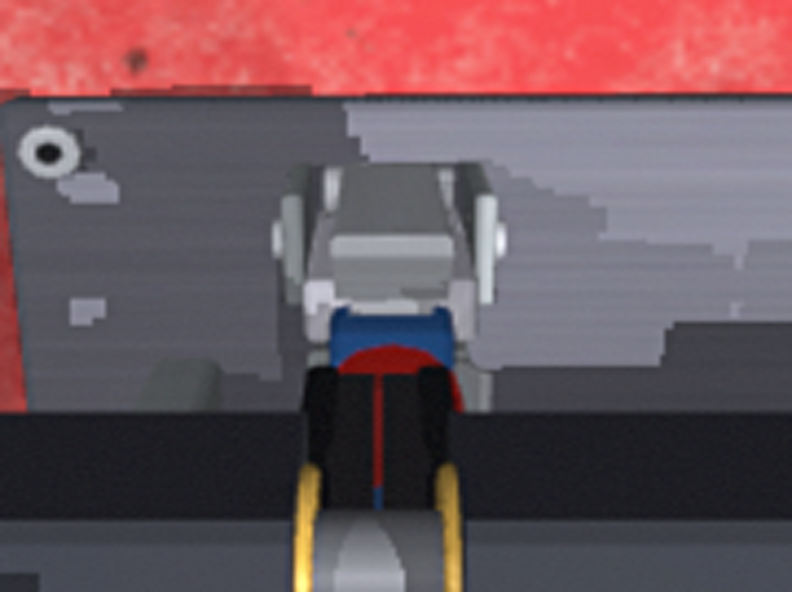

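>>> send_rows([
  [[0,0.8,0,0,0,0]],
])

```text
time_s: 25.6
tcp_pos: [0.4714, -0.0415, 0.13]
tcp_rot: [-90.0, -0.1, 89.4]
force: [-6.2, 0.5, 14.2]
finger_gap: 0.001
```

>>> send_rows([
  [[0,0.9,0,0,0,0]],
])

```text
time_s: 25.72
tcp_pos: [0.4715, -0.0415, 0.1299]
tcp_rot: [-90.0, -0.1, 89.4]
force: [-7.0, 0.0, 16.3]
finger_gap: 0.0003
```

>>> send_rows([
  [[0,-3,0,0,0,0],[0,-4,0,0,0,0],[0,-15,-10,0,0,0],[0,-20,-20,0,0,0],[0,-20,-30,0,0,0],[0,-20,-30,0,0,0],[0,0,-15,0,0,0],[0,0,0,0,0,0],[0,0,0,0,0,0]],
])

```text
time_s: 26.85
tcp_pos: [0.5779, -0.0425, 0.2127]
tcp_rot: [-89.9, -0.0, 89.4]
force: [-0.6, -0.2, -0.4]
finger_gap: 0.0004
```

Run:
```python
from h import *
im,d,q,o=wristcam(); save('w12',im); W=to_world(cam_pts(d,q),q); print(o['tcp_pos'],o['force'])
z=W[...,2]; hsv=cv2.cvtColor(im,cv2.COLOR_RGB2HSV); v,u=np.mgrid[0:420,0:560]
red=((hsv[...,0]>170)|(hsv[...,0]<8))&(hsv[...,1]>150)&(z>0.07)&(z<.17)&(v<250); print('red',red.sum()); P=W[red]*1000; print(np.round(np.percentile(P,[1,50,99],axis=0),1))
Q=P[P[:,2]>90]; A=np.c_[Q[:,0]-468,Q[:,1]+41,np.ones(len(Q))]
for _ in range(4):
    s=np.linalg.lstsq(A,Q[:,2],rcond=None)[0]; k=np.abs(A@s-Q[:,2])<1.5; A=A[k];Q=Q[k]
print('face plane',s,len(Q),'theta~',-np.arctan(s[0]))
im,d=env.capture('side'); save('s12',cv2.resize(im[190:270,225:325],None,fx=7.5,fy=7.4,interpolation=cv2.INTER_CUBIC))
save('c12',cv2.resize(im[150:151,:],None,fx=1,fy=1))
```

```text
[ 0.57785871 -0.04252319  0.21271566] [-0.63556652 -0.22593707 -0.40561529]
red 574
[[464.3 -48.4  87.4]
 [473.1 -39.4 104.8]
 [540.1  62.1 107.4]]
face plane [-1.53383008e-01  4.61042772e-03  1.05661598e+02] 536 theta~ 0.15219685972489042
```

View pics/s12.png

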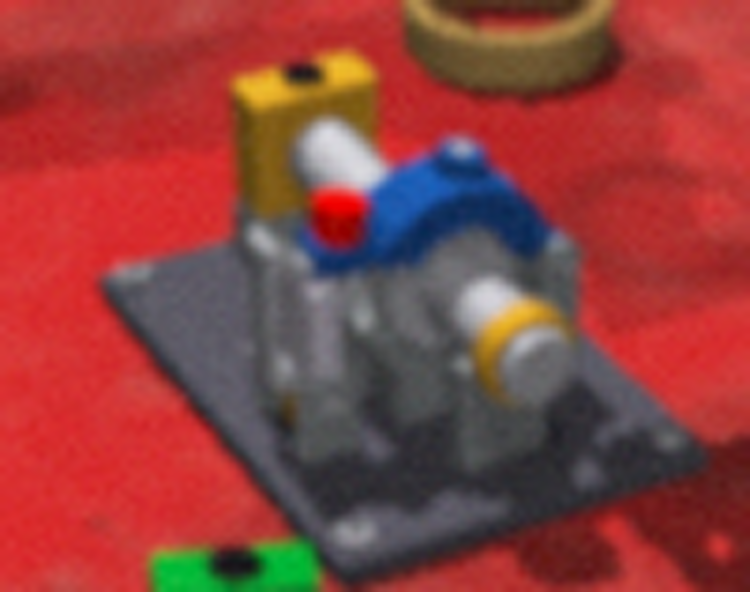

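View pics/w12.png

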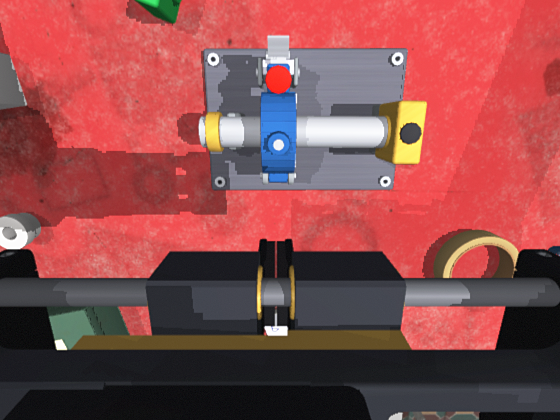

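Run:
```python
from h import *
for i in range(3):
    im,d,q,o=wristcam(); W=to_world(cam_pts(d,q),q)
    z=W[...,2]; hsv=cv2.cvtColor(im,cv2.COLOR_RGB2HSV); v,u=np.mgrid[0:420,0:560]
    red=((hsv[...,0]>170)|(hsv[...,0]<8))&(hsv[...,1]>150)&(z>0.09)&(z<.12)&(u>250)&(u<310)&(v<110)
    Q=W[red]*1000; A=np.c_[Q[:,0]-473.4,Q[:,1]+41,np.ones(len(Q))]
    for _ in range(4):
        s=np.linalg.lstsq(A,Q[:,2],rcond=None)[0]; k=np.abs(A@s-Q[:,2])<1.5; A=A[k];Q=Q[k]
    h=s[2]-62; th=np.arcsin(h/np.hypot(85,30))-np.arctan2(30,85)
    print('slope theta',-np.arctan(s[0]),'height theta',th,s,len(Q), 'stub top z',np.percentile(W[120:140,228:236,2],95))
m=(z>.1)&(z<.13)&(u>240)&(u<310)&(v<200)
save('w13',cv2.resize(im[25:195,220:340],None,fx=5,fy=3.5,interpolation=cv2.INTER_CUBIC))
im,d=env.capture('top'); save('t13',cv2.resize(im[150:250,215:315],None,fx=6,fy=6,interpolation=cv2.INTER_CUBIC)); save('t13f',im)
```

```text
slope theta 0.12892065509236758 height theta 0.15615019951708192 [-1.29639679e-01  1.78095354e-02  1.04853894e+02] 530 stub top z 0.07683776116357077
slope theta 0.14373437378229845 height theta 0.1555097774851366 [-1.44732453e-01 -7.11031834e-04  1.04803099e+02] 528 stub top z 0.07691243602058276
slope theta 0.13945402279633737 height theta 0.15645986283727403 [-1.40365118e-01 -9.45669179e-03  1.04878448e+02] 534 stub top z 0.07684490931564048
```

View pics/w13.png

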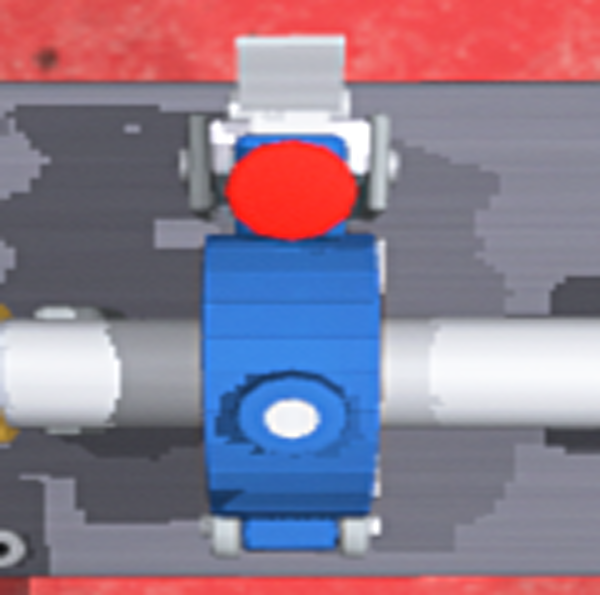

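Run:
```python
from h import *
from scipy.optimize import least_squares
im,d,q,o=wristcam(); W=to_world(cam_pts(d,q),q); z=W[...,2]; v,u=np.mgrid[0:420,0:560]
def fit(lo,hi):
    m=(u>200)&(u<390)&(v>110)&(v<155)&(z>.066)&(z<.081)&(W[...,1]>lo)&(W[...,1]<hi); P=W[m]*1000
    r=least_squares(lambda q:np.hypot(P[:,0]-q[0]-q[1]*(P[:,1]+41),P[:,2]-q[2]-q[3]*(P[:,1]+41))-14,[513,0,62,0],loss='soft_l1'); print(np.round(r.x,3),len(P))
fit(-.088,-.06); fit(-.02,.05)
hsv=cv2.cvtColor(im,cv2.COLOR_RGB2HSV)
m=(u>370)&(u<430)&(v>95)&(v<170)&(z>.084)&(z<.095); P=W[m]*1000; A=np.c_[P[:,0]-513,P[:,1]-69,np.ones(len(P))]; print('block top',np.linalg.lstsq(A,P[:,2],rcond=None)[0],np.percentile(P[:,1],[1,99]),np.percentile(P[:,0],[1,99]))
a=cv2.imread('pics/top0.png');b=cv2.imread('pics/t13f.png'); df=cv2.absdiff(a,b).max(2)
for n,(x0,x1,y0,y1) in dict(box=(380,430,200,240),coupler=(375,418,252,275),bush=(385,408,150,172),green=(308,372,245,288)).items(): print(n,np.median(df[y0:y1,x0:x1]),(df[y0:y1,x0:x1]>60).sum())
```

```text
[ 5.12883e+02  3.00000e-03  6.20090e+01 -3.00000e-03] 985
[5.12845e+02 1.60000e-02 6.23350e+01 2.00000e-03] 2454
block top [1.84962975e-02 5.40026191e-02 8.87247243e+01] [57.27843336 80.32673902] [488.54878996 539.52800685]
box 44.0 130
coupler 36.0 61
bush 18.0 39
green 19.0 336
```

View pics/t13f.png

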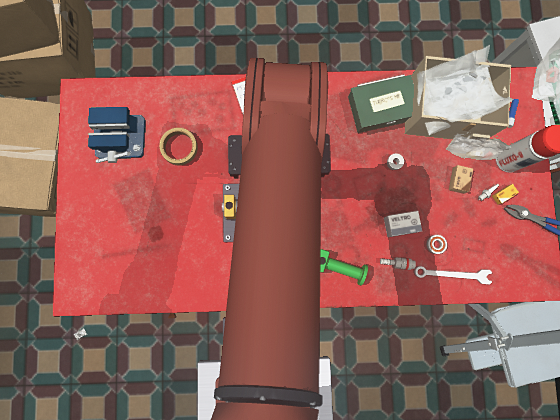

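The top view shows carton (404,222), coupler (398,264) and bushing (396,161) where they were; the differences are the arm's shadow. I hand the job in.

Run:
```python
from h import *
print(env.job_done())
```

```text
the job is handed in; nothing more can be done
None
```

I seated the brass-block flanged tube in the collar, swung the ring over both flanges, pressed the red pad shut, backed off, and handed the job in at about 27 s. No verdict was reported.

**Seating:** The tube axis matched the stub's within about 0.5 mm and 0.02 rad. The flange face lay on the fixed flange within about 1 mm, and the block was on the rest. A plane fit to the block's top showed a slope of up to about 0.05 rad. It does not match the tube's own fit, which was nearly level, and I put it down to depth noise.

**Latch:** After release the ring stayed at about 0.14–0.156 rad, below the 0.165 limit but not by much. Two measurements agree on this: the tilt of the pad face (0.13–0.15) and its height (0.156, or about 0.148 after correcting a 0.7 mm depth bias).

**Pressing force:** The force did not clearly peak and fall as the catch snapped. It levelled off near 6 N, then climbed steeply, and I stopped at 16 N down (about 18 N in total, below the 25 N limit). I judge the ring latched because it did not spring back above 0.17 after release, not because I felt the snap.

**Other things:** In the last top picture the carton, coupler, bushing and green look-alike appear where they were. I checked this by eye, because the arm's shadow spoiled the pixel comparison.

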